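# Close a sample container and hold it down on the touch vortex mixer

## Task

Turn the black cap of the tall sample container clockwise until it is fully tight while the container stands in the grey rack, then lift the container out and stand it upright in the rubber cup of the vortex mixer. Press it straight down until the sprung cup head is all the way down on its stop, firmly but without forcing it, and finish with the robot still holding it pressed there. Leave the short containers and everything else on the bench where they are.

Things in the scene. Friction and masses are not known exactly. Their poses are not given: they have to be found in the camera images.
- tube: the tall sample container: white round plastic body 28 mm across, 100 mm tall with its cap, 55 to 95 g, the only tall one in the rack. Origin: centre of its underside; z up along its axis; its -x side carries a thin black closing mark. Its foot is a 19 mm square, 10 mm high, that is keyed in a socket of the rack so that it cannot turn more than about 0.1 rad there while the cap is turned; it rests 6 mm above the bench and must rise straight 50 mm to be clear of the rack
- cap_top (a point): centre of the top face of the tall container's black screw cap, on its axis, 100 mm above the container's underside. The cap is a round ribbed cylinder 32 mm across and 18 mm high, to be gripped across its sides from above; below it the body is 28 mm across. The cap stays on the container and carries it when lifted. A white line runs from near the centre of its top down its side
- cap (a joint): turn of the cap on the tall container (rad): grows as the cap is turned clockwise seen from above, 1.4 = tight, at its hard stop (the white line of the cap then stands over the black mark of the container). It starts between 0.15 and 0.8, turns stiffly (about 0.05 N m) and stays where it is left
- rack: grey locking rack, 124 x 192 x 50 mm, fixed to the bench, two rows of three places 56 mm apart along both its axes. Origin: centre of its underside; x across the rows, y along them (the long side). Square sockets in its base, round guide holes 32 mm wide in its upper plate, whose top is 50 mm above the bench
- mixer: touch vortex mixer, grey housing 160 x 120 mm, 122 mm high, fixed, with a dial and a switch on the side that looks to -x (its front). Origin: centre of its underside, on the bench; the black rubber cup head stands on its top, 18 mm behind the origin (+x of the mixer). Its motor is not simulated: the head does not shake, it only goes down and up
- cup_floor (a point): centre of the flat floor inside the mixer's rubber cup (moves with the head), 142 mm above the bench at rest. The floor is about 33 mm across, the cup widens to a 50 mm mouth and its rim is 20 mm above the floor, 62 mm across outside
- cup (a joint): travel of the sprung cup head (m): 0 = up, at rest, 0.008 = fully down on its hard stop. The spring starts to yield at about 4 N and needs about 8 N at full travel (about 600 N/m); beyond that the stop is hard
- vial0: short white container with a black cap, 55 mm tall, 32 mm across, in a place of the rack, not to be disturbed; origin at the centre of its underside
- vial1: another short container like it, in the rack
- vial2: another short container like it, in the rack
- beaker: glass beaker, 68 mm across, 90 mm tall, a bystander; origin at the centre of its underside
- reagent: amber reagent bottle, 64 mm across, 150 mm tall, a bystander; origin at the centre of its underside
- pen: grey marker pen lying on the bench, 145 mm long, 13 mm thick, a bystander; origin under its middle, x along it
- timer: white bench timer, 70 x 70 x 18 mm, a bystander; origin at the centre of its underside
- cuvettes: open white cuvette tray with compartments, 100 x 100 x 35 mm, a bystander; origin at the centre of its underside

How it is judged:
On the way, in this order (a step that is already met when the one before it is completed fails the run):
1. the cap is turned tight to its stop with the container still in the rack (value of joint cap above 1.3 rad and z of tube in the frame of rack below 0.02 m), for 0.1 s.
2. the container is lifted clear of the rack, upright (z of tube in the frame of rack above 0.055 m and angle between tube's own z axis and vertical below 0.3 rad), for 0.1 s.
3. the container presses the cup head down to its stop (value of joint cup above 0.007 m and contact force between tube and mixer above 5 N and horizontal distance between tube and cup_floor below 0.007 m), for 0.5 s.
At the end, for the whole second after the job is handed in: Cap tight within 0.1 rad of its stop; container upright within 8 degrees on the floor of the cup, centred within 7 mm, held by the fingers and pressed down with 5 to 35 N so that the cup head is within 1 mm of its lower stop; still, the robot not touching the mixer itself (all of step 3 and value of joint cap above 1.3 rad and contact force between tube and mixer below 35 N and z of tube in the frame of cup_floor below 0.005 m and angle between tube's own z axis and vertical below 0.14 rad and contact force between the fingers and tube above 3 N and contact force between each of the arm, the fingers and mixer below 1 N and linear speed of tube below 0.02 m/s); the arm keeps its last pose, push and grip.
It fails at once if the container is forced onto the mixer with more than 50 N (contact force between tube and mixer above 50 N).
It fails at once if the robot presses on the mixer itself (contact force between any of the fingers, the arm and mixer above 5 N).
It fails at once if a short container is disturbed (distance of any of vial0, vial1, vial2 from where it was at the start of the episode above 0.02 m).
It fails at once if something else on the bench is pushed away (distance of any of beaker, reagent, pen, timer, cuvettes from where it was at the start of the episode above 0.03 m).
It also fails if it takes over 54 s, if anything falls off the work surface, if the arm or the gripper's body presses on something with over 40 N, if the wrist force passes 120 N, or if a joint passes its speed limit or range.

## Robot

A 6-joint arm with a two-finger parallel gripper is mounted at the origin on the work surface. World frame = base frame: x ahead of the robot, y to its left, z up, the work surface at z = 0. Lengths are in m, angles in rad, forces in N, time in s.
With the tool pointing down it reaches from about 0.35 to 0.875 m from the base axis. Payload 4.2 kg.
Tool frame: the origin (TCP) lies on the centre line of the jaws, within the pads' length; the fingertips stand 11 mm ahead of it and the grasp point (between the pads) lies 8 mm behind it; z points along the fingers, y is the line along which they close (so a half turn about z gives the same grasp; the last joint's range is limited). The gripper opens to 85 mm and grips with 20 to 120 N. Pads are 22 mm wide; open, the fingers measure 114 mm over their backs; the gripper's body (76 mm by 85 mm) begins 54 mm behind the grasp point. The pads swing forward as they close: fully open they stand 13 mm farther back than shut.
Start: joints at [1.494, 0.385, 0.008, 0, -1.194, -0.259], TCP at [0.206, 0.59, 0.242] pointing down, gripper open.
Joint ranges: [-3.14, 3.14], [-1.21, 2.06], [-1.07, 1.41], [-3.16, 2.05], [-2.99, -0.16], [-3.1, 3.1]. Speed limits (rad/s): [2.79, 2.79, 3.14, 3.14, 3.14, 3.14].

## Interface

Orientations are given as [roll, pitch, yaw] about the fixed x, y, z axes, in that order (R = Rz(yaw) Ry(pitch) Rx(roll)).
In Python, from bench import ctrl, imaging, silhouettes gives the robot as it stands.
- The arm moves only by the tool arm_command, never from a script. Its argument "commands" is a list that holds one entry, the list of rows, each a list of 5 numbers: the opening, from 0 (shut) to 1 (fully open), then the shift along the world's x, y, z in m, then the turn about the world's z in degrees. In form: [[[claw, dx, dy, dz, roll], ...]]. A call has 1 to 20 rows; each row shifts and turns the commanded pose from where the row before left it; what a row does not reach is not made up. A row lasts 1/10 s, in which the tool goes at most 50 mm and 8.59 degrees, less where a joint would pass 70% of its speed; a pose out of reach is approached as far as the arm can. A call with a gripper value outside its range is refused whole. The fingers move at their own pace and stop on an object; "newtons" is the grip in N (left out, the last holds). Time passes only in rows, so rows that do not move let the fingers close. It gives the time, the measured TCP pose, the force, the opening and the grip force at its end, in the units of the state.
- ctrl.read_state(): the state, without advancing time (a new reading comes with each control period).
- imaging.grab_frame(name): name is "scene" or "top"; returns the picture (420x560x3 uint8, blue, green, red); there is no depth.
- imaging.camera_params(name): a dict with "K" (3x3 intrinsics, pixels), "eye" and "orientation" of the camera in the world. Camera axes: x right, y up, looking along -z (the intrinsics and any distortion apply to the point x, -y, -z); pixel columns grow to the right and rows downward; lengths in m; the calibration is good to about 2 mm. A picture is of the moment at which its call begins. camera_params takes no time and is no camera call.
- ctrl.hand_in(): hands the job in; it is judged then, once.
Trained networks look in the newest picture that a camera, given by its name, has taken for a name from the list of things; names that differ only in an ending like _2 or _b are one class to them, and where a whole thing is asked for, a point or a joint stands for the part that bears it (a point fixed in the world has none). Each returns a list of dicts, best first, with "p" (0 to 1); they miss things now and then, are a little off and sometimes report something else, mostly with a low value. They report only what shows in the picture. A call takes as long as a camera call.
- silhouettes(name, camera): "pixels" (420x560 bool, what is visible of it) and "box" ([centre column, centre row, width, height] in pixels, round what is visible of it).
The state is a dict: "clock": time; "q": joint angles; "joint_velocities": joint speeds; "effort": joint torques, N m; "position": TCP position; "ee_rot": TCP orientation; "force": force on the tool from outside, world axes, zero at the start; "moment": the same for the moment, N m; "width": opening from 0.0 (shut) to 1.0 (fully open); "gripper_force": force on a finger pad.
Only numpy, scipy, OpenCV 4.12 (cv2) and the standard library are available. Lean on these libraries where they do the work, as an engineer would, in place of code of your own. Each camera call takes 0.05 s, during which the arm holds its last target. There are 200 camera calls.

## Working session

There is one attempt and no reset: what is moved stays moved. The work goes in short steps, Python scripts to look and compute and a tool call to move; the robot and the scene stay as the last step left them, time stands still between calls to the robot, and variables do not carry over. Pictures are saved under pics/ and viewed, at most 10 in all, crops included, and the job is handed in when it is done.

Besides the shell and the picture viewer there is one more tool, called after "Emit:" as name(argument=value, ...) on one line, values as JSON. arm_command: Moves the arm, as the interface text tells. Its arguments: {"type":"object","properties":{"commands":{"type":"array","items":{"type":"array","items":{"type":"array","items":{"type":"number"}}}},"newtons":{"type":"number"}},"required":["commands"]}

```bash
mkdir -p pics; ls
cat > h.py <<'E'
import numpy as np, cv2
from bench import ctrl, imaging, silhouettes
from scipy.spatial.transform import Rotation as Ro
def rot(o):
    o=np.array(o,float)
    if o.shape==(3,3): return o
    return Ro.from_euler('xyz',o).as_matrix()
def ray(cam,u,v):
    p=imaging.camera_params(cam);K=np.array(p['K']);R=rot(p['orientation'])
    d=np.linalg.inv(K)@[u,v,1]; d=R@[d[0],-d[1],-d[2]]
    return np.array(p['eye']),d
def at_z(cam,u,v,z):
    e,d=ray(cam,u,v); return e+d*(z-e[2])/d[2]
def proj(cam,P):
    p=imaging.camera_params(cam);K=np.array(p['K']);R=rot(p['orientation'])
    c=R.T@(np.array(P,float)-p['eye']); q=K@[c[0],-c[1],-c[2]]; return q[:2]/q[2]
E
python3 - <<'E'
from h import *
for c in ("scene","top"):
    print(imaging.camera_params(c))
    f=imaging.grab_frame(c); cv2.imwrite(f'pics/{c}0.png',f)
    for n in ("tube","cap_top","rack","mixer","cup_floor","beaker","reagent"):
        for d in silhouettes(n,c)[:2]: print(c,n,round(d['p'],2),np.round(d['box'],1),d['pixels'].sum())
print(ctrl.read_state())
E
```

```text
pics
{'K': array([[406.05803318,   0.        , 279.2996809 ],
       [  0.        , 406.05803318, 208.41100525],
       [  0.        ,   0.        ,   1.        ]]), 'eye': array([0.80538148, 0.27341532, 0.79802344]), 'orientation': array([ 0.51415161, -0.00899398,  2.56489337])}
scene tube 0.78 [361.4 266.4  19.9  25.3] 375
scene cap_top 0.63 [361.8 261.6  20.2  20.7] 307
scene rack 0.61 [384.2 302.4  99.1 115.7] 5966
scene mixer 0.89 [283.2 159.8  83.8  86. ] 4260
scene cup_floor 0.73 [276.6 129.5  28.4  28.8] 594
scene beaker 0.55 [234.4 260.5  38.5  45.4] 1312
scene reagent 0.96 [168.7 141.9  33.3  61.5] 1380
{'K': array([[542.14844658,   0.        , 277.51599195],
       [  0.        , 542.14844658, 205.58965047],
       [  0.        ,   0.        ,   1.        ]]), 'eye': array([ 0.39941005, -0.04604083,  1.14365662]), 'orientation': array([ 0.14724677,  0.00951746, -1.59685524])}
top tube 0.53 [196.6 229.3  22.5  21.2] 294
top cap_top 0.51 [192.5 229.6  17.2  16.8] 254
top rack 0.68 [168.4 238.7 113.2  92. ] 5002
top mixer 0.61 [350.8 238.2  79.4  89.7] 4937
top mixer 0.35 [16
[... 212 characters left out ...]
194
{'clock': 0.8, 'q': array([ 1.49359120e+00,  3.84672271e-01,  7.89408878e-03, -1.78290849e-05,
       -1.19400131e+00, -2.58616112e-01]), 'joint_velocities': array([ 3.82589691e-04,  4.71993978e-04,  9.18707752e-05, -1.91413756e-04,
        6.77184965e-04,  2.28349575e-03]), 'effort': array([ 7.52891083e-05, -3.92027342e+01,  1.88612348e+01,  4.19049561e+00,
       -2.50502835e-04, -1.08387901e-06]), 'position': array([0.20592012, 0.59007375, 0.24232386]), 'ee_rot': array([-3.14158062e+00,  2.03334079e-05, -3.35827794e-01]), 'force': array([-0.0597707 , -0.09170672, -0.13530392]), 'moment': array([-0.00099962,  0.02222632, -0.01778372]), 'gripper_force': 0.0, 'width': 0.9997863061317579}
```

Run:
```python
from h import *
a=cv2.imread('pics/scene0.png');b=cv2.imread('pics/top0.png')
cv2.imwrite('pics/scene0b.png',cv2.resize(a,(784,588),interpolation=cv2.INTER_CUBIC))
cv2.imwrite('pics/top0b.png',cv2.resize(b,(784,588),interpolation=cv2.INTER_CUBIC))
# silhouettes on the pictures: cap centre, cup rim
from scipy.optimize import least_squares
def tri(px):
    return least_squares(lambda P: np.r_[proj('scene',P)-px[0],proj('top',P)-px[1]],[0.4,0,0.1])
for nm,px in (("cap",[(361.8,261.6),(192.5,229.6)]),("cup",[(276.6,129.5),(352.6,224.9)])):
    r=tri(px);print(nm,r.x,r.fun)
    print(at_z('scene',*px[0],.1),at_z('top',*px[1],.1))
t=at_z('top',193,229.5,.106); print(t)
```

```text
cap [0.51449411 0.12390456 0.09421234] [ 1.5354514   0.47436187  1.38016524 -1.01608329]
[0.51867821 0.12286625 0.1       ] [0.51195469 0.12564965 0.1       ]
cup [ 0.5077827  -0.17784722  0.16282247] [ 1.55861809  0.43441874  0.9908701  -1.06778128]
[ 0.48058575 -0.22538241  0.1       ] [ 0.5127011  -0.18428008  0.1       ]
[0.51147502 0.12369823 0.106     ]
```

View pics/scene0b.png

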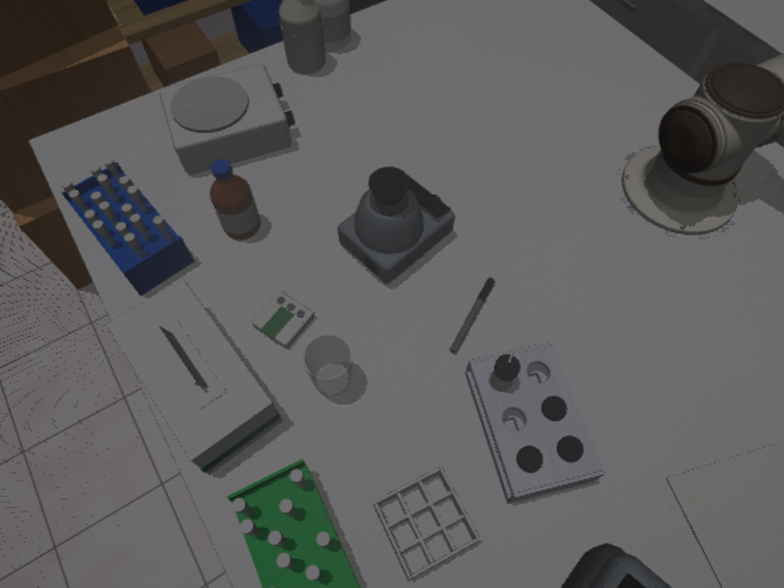

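View pics/top0b.png

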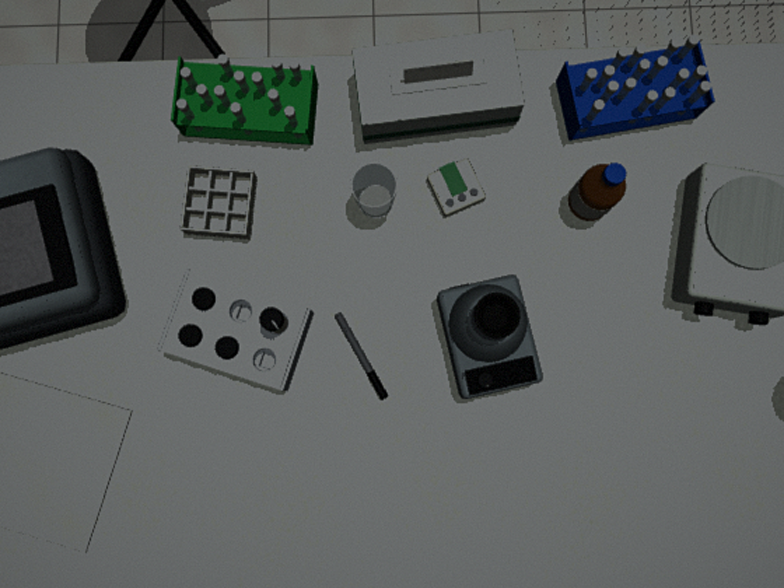

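The scene view shows the tall cap at about (362,262), the vials' black caps around (383,307), and the mixer cup at (277,130). The top view shows the tall cap at about (195,229) and the cup at (353,226). Next is a closer look to refine these positions.

Run:
```python
from h import *
a=cv2.imread('pics/scene0.png');b=cv2.imread('pics/top0.png')
def crop(i,u,v,w=25):
    c=i[v-w:v+w,u-w:u+w]; return cv2.resize(np.clip(c.astype(float)*1.8,0,255).astype(np.uint8),(300,300),interpolation=cv2.INTER_CUBIC)
cv2.imwrite('pics/z.png',np.vstack([np.hstack([crop(a,362,262),crop(b,195,229)]),np.hstack([crop(a,277,130),crop(b,353,226)])]))
# grid fit from three vial caps (z .061) in both cams by dark blobs
for cam,im,g in (("scene",a,[(396,291),(407,321),(379,328)]),("top",b,[(146,213),(136,239),(162,248)])):
    for u,v in g:
        c=im[v-15:v+15,u-15:u+15].max(2).astype(int); 
        m=(c<45).astype(np.uint8); n,l,s,ce=cv2.connectedComponentsWithStats(m); k=l[15,15]
        print(cam,c[15,15],s[k],ce[k]+[u-15,v-15],np.round(at_z(cam,*(ce[k]+[u-15,v-15]),.061 if cam=="top" else .057),4))
```

```text
scene 41 [  6   7  17  17 227] [395.18942731 291.21585903] [0.4856 0.1946 0.057 ]
scene 40 [  6   6  18  18 251] [406.48605578 320.19123506] [0.5043 0.2471 0.057 ]
scene 41 [  5   6  18  18 252] [377.66666667 327.5       ] [0.5569 0.2287 0.057 ]
top 6 [  6   7  17  17 215] [145.00465116 213.13953488] [0.5522 0.228  0.061 ]
top 12 [  7   8  17  16 212] [135.61792453 239.4009434 ] [0.4995 0.2463 0.061 ]
top 10 [  7   7  17  17 218] [161.82568807 248.01376147] [0.4808 0.1936 0.061 ]
```

View pics/z.png

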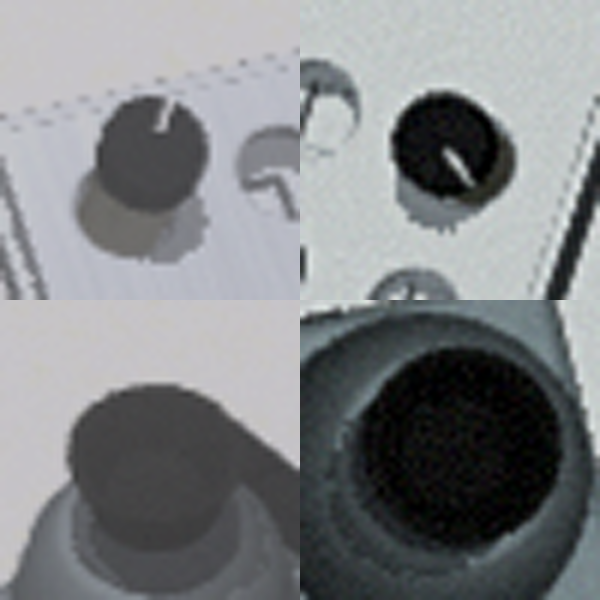

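The close-up shows the cap disc at top-view pixel (194,228) and scene-view pixel (362,262). The white line points to the lower right in the top view. The cup rim is centred at top-view pixel (355,225). The two cameras disagree by about 5 mm in x, so I'll start from the mean, move to hover, and refine by touch.

Emit:
arm_command(commands=[[[1,0.02,-0.029,0,0],[1,0.02,-0.029,0,0],[1,0.02,-0.029,0,0],[1,0.02,-0.029,0,0],[1,0.02,-0.029,0,0],[1,0.02,-0.029,0,0],[1,0.02,-0.029,0,0],[1,0.02,-0.029,0,0],[1,0.02,-0.029,0,0],[1,0.02,-0.029,0,0],[1,0.02,-0.029,0,0],[1,0.02,-0.029,0,0],[1,0.02,-0.029,0,0],[1,0.02,-0.029,0,0],[1,0.015,-0.03,0,0],[1,0.015,-0.03,-0.02,0],[1,0,0,-0.03,0],[1,0,0,-0.03,0],[1,0,0,0,0]]], newtons=20)

```text
clock: 2.7
position: [0.5134, 0.1225, 0.1586]
ee_rot: [3.135, 0.007, -0.338]
force: [-0.3, -0.9, 0.1]
width: 0.996
gripper_force: 0.0
```

Run:
```python
from h import *
s=ctrl.read_state();print(s['q'],s['position'],s['ee_rot'],s['force'])
a=imaging.grab_frame('scene');b=imaging.grab_frame('top')
cv2.imwrite('pics/s1.png',a);cv2.imwrite('pics/t1.png',b)
def crop(i,u,v,w,h):
    c=i[v-h:v+h,u-w:u+w]; return cv2.resize(np.clip(c.astype(float)*2,0,255).astype(np.uint8),(400,600),interpolation=cv2.INTER_CUBIC)
cv2.imwrite('pics/z1.png',np.hstack([crop(a,362,255,50,75),crop(b,195,225,50,75)]))
p=s['position']
for c in('scene','top'): print(c,proj(c,p+[0,0,-.011]),proj(c,p))
```

```text
[ 0.54108469  0.30420943 -0.34239396 -0.00144163 -0.93310226  0.69303859] [0.51342876 0.12247787 0.15856417] [ 3.13547328  0.00657743 -0.33755659] [-0.29571855 -0.91319906  0.06538373]
scene [369.08545549 249.59634983] [370.37397069 247.01651337]
top [189.9772681  226.11507331] [188.95999146 225.45828199]
```

View pics/z1.png

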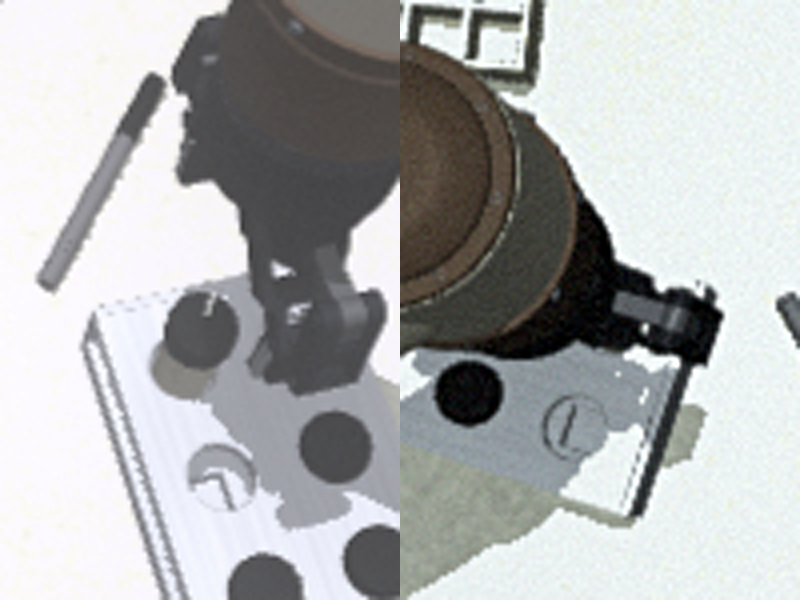

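The scene crop shows the open jaws above and beside the tall cap (scene pixel about 362,262), with the near finger clear of it. I'll descend to cap height.

Emit:
arm_command(commands=[[[1,0,0,0,0],[1,0,0,-0.02,0],[1,0,0,-0.02,0],[1,0,0,-0.02,0],[1,0,0,-0.01,0],[1,0,0,0,0],[1,0,0,0,0]]])

```text
clock: 3.5
position: [0.5168, 0.1246, 0.0935]
ee_rot: [-3.14, -0.002, -0.335]
force: [0.5, -0.4, 0.6]
width: 1.0
gripper_force: 0.0
```

Emit:
arm_command(commands=[[[1,0,0,-0.008,0],[0.7,0,0,0,0],[0.5,0,0,0,0],[0.4,0,0,0,0],[0.3,0,0,0,0],[0.3,0,0,0,0],[0.3,0,0,0,0],[0.3,0,0,0,0],[0.3,0,0,0,0]]], newtons=20)

```text
clock: 4.4
position: [0.5162, 0.1241, 0.0846]
ee_rot: [-3.141, -0.0, -0.336]
force: [-0.3, -0.3, 2.0]
width: 0.36
gripper_force: 19.9
```

Emit:
arm_command(commands=[[[0.3,0,0,0,0],[0.3,0,0,0,-4],[0.3,0,0,0,-4],[0.3,0,0,0,-4],[0.3,0,0,0,-4],[0.3,0,0,0,-4],[0.3,0,0,0,0]]], newtons=40)

```text
clock: 5.1
position: [0.5163, 0.1243, 0.0847]
ee_rot: [-3.141, -0.0, -0.685]
force: [0.0, 0.2, 3.5]
width: 0.354
gripper_force: 39.3
```

```bash
cat > st.py <<'E'
from h import *
s=ctrl.read_state()
for k in('clock','q','position','ee_rot','force','moment','width','gripper_force'): print(k,np.round(s[k],4))
E
python3 st.py
```

```text
clock 5.1
q [ 5.420e-01  3.995e-01 -4.250e-01  2.000e-04 -7.453e-01  3.441e-01]
position [0.5163 0.1243 0.0847]
ee_rot [-3.1407e+00 -5.0000e-04 -6.8460e-01]
force [0.0475 0.162  3.4634]
moment [0.0222 0.0269 0.0297]
width 0.3541
gripper_force 39.2607
```

Emit:
arm_command(commands=[[[0.3,0,0,0,-4],[0.3,0,0,0,-4],[0.3,0,0,0,-4],[0.3,0,0,0,-4],[0.3,0,0,0,0]]])

```text
clock: 5.6
position: [0.5164, 0.1244, 0.0846]
ee_rot: [-3.14, -0.0, -0.962]
force: [-0.7, 0.7, 3.6]
width: 0.356
gripper_force: 39.3
```

```bash
python3 st.py
```

```text
clock 5.6
q [ 5.420e-01  3.996e-01 -4.248e-01  2.000e-04 -7.449e-01  6.620e-02]
position [0.5164 0.1244 0.0846]
ee_rot [-3.1402e+00 -3.0000e-04 -9.6240e-01]
force [-0.7324  0.6905  3.6056]
moment [ 0.1307 -0.1067 -0.0165]
width 0.3558
gripper_force 39.2628
```

Emit:
arm_command(commands=[[[0.3,0,0,0,-4],[0.3,0,0,0,-4],[0.3,0,0,0,-4],[0.3,0,0,0,0]]])

```text
clock: 6.0
position: [0.5166, 0.1245, 0.0847]
ee_rot: [-3.14, 0.0, -1.171]
force: [0.8, 0.7, 3.7]
width: 0.352
gripper_force: 39.3
```

```bash
python3 st.py
```

```text
clock 6.0
q [ 5.420e-01  3.997e-01 -4.247e-01  3.000e-04 -7.447e-01 -1.425e-01]
position [0.5166 0.1245 0.0847]
ee_rot [-3.1398  0.     -1.171 ]
force [0.7656 0.6925 3.7392]
moment [ 0.1204 -0.2931  0.05  ]
width 0.3518
gripper_force 39.2628
```

Emit:
arm_command(commands=[[[0.3,0,0,0,-4],[0.3,0,0,0,-4],[0.3,0,0,0,0]]])

```text
clock: 6.3
position: [0.5166, 0.1244, 0.0846]
ee_rot: [-3.14, 0.0, -1.31]
force: [1.7, -0.0, 2.5]
width: 0.353
gripper_force: 39.3
```

```bash
python3 st.py
```

```text
clock 6.3
q [ 5.419e-01  3.997e-01 -4.247e-01  3.000e-04 -7.446e-01 -2.815e-01]
position [0.5166 0.1244 0.0846]
ee_rot [-3.1398e+00  3.0000e-04 -1.3102e+00]
force [ 1.6546 -0.0421  2.5239]
moment [ 0.1597 -0.4971 -0.0045]
width 0.353
gripper_force 39.2704
```

Emit:
arm_command(commands=[[[0.3,0,0,0,-4],[0.3,0,0,0,-4],[0.3,0,0,0,0]]])

```text
clock: 6.6
position: [0.5167, 0.1244, 0.0846]
ee_rot: [-3.14, 0.0, -1.449]
force: [2.6, 0.6, 3.1]
width: 0.357
gripper_force: 39.3
```

```bash
python3 st.py
```

```text
clock 6.6
q [ 5.420e-01  3.998e-01 -4.247e-01  6.000e-04 -7.445e-01 -4.205e-01]
position [0.5167 0.1244 0.0846]
ee_rot [-3.1398e+00  4.0000e-04 -1.4489e+00]
force [2.6319 0.5794 3.0777]
moment [ 0.1906 -0.6943  0.1524]
width 0.3567
gripper_force 39.2653
```

Emit:
arm_command(commands=[[[0.3,0,0,0,-4],[0.3,0,0,0,0]]])

```text
clock: 6.8
position: [0.5167, 0.1244, 0.0846]
ee_rot: [-3.14, 0.0, -1.517]
force: [2.3, 0.6, 3.7]
width: 0.357
gripper_force: 39.3
```

```bash
python3 st.py
```

```text
clock 6.8
q [ 0.5421  0.3998 -0.4248  0.0009 -0.7446 -0.4893]
position [0.5167 0.1244 0.0846]
ee_rot [-3.1399e+00  2.0000e-04 -1.5174e+00]
force [2.2865 0.626  3.6906]
moment [ 0.0979 -0.8448  0.5248]
width 0.3571
gripper_force 39.3311
```

Emit:
arm_command(commands=[[[0.3,0,0,0,-4],[0.3,0,0,0,0]]])

```text
clock: 7.0
position: [0.5162, 0.1242, 0.0845]
ee_rot: [-3.141, 0.0, -1.588]
force: [2.8, 0.3, 4.6]
width: 0.351
gripper_force: 39.3
```

```bash
python3 st.py
```

```text
clock 7.0
q [ 5.419e-01  3.997e-01 -4.252e-01  5.000e-04 -7.453e-01 -5.598e-01]
position [0.5162 0.1242 0.0845]
ee_rot [-3.1409  0.     -1.5883]
force [2.8136 0.2783 4.5506]
moment [ 0.0414 -0.641   0.3812]
width 0.3506
gripper_force 39.2672
```

The torque jumped to about 0.5 N m against 0.05 N m for the free turn, then slipped, so the cap is on its stop. The white line's starting direction turned by about 66° also puts it on the rack's -x side, where the mark is. I'll unload the torque slightly, increase the grip and lift.

Emit:
arm_command(commands=[[[0.3,0,0,0,2],[0.3,0,0,0,0],[0.3,0,0,0,0],[0.3,0,0,0.005,0],[0.3,0,0,0.01,0],[0.3,0,0,0.015,0],[0.3,0,0,0.02,0],[0.3,0,0,0.02,0],[0.3,0,0,0.02,0],[0.3,0,0,0.02,0],[0.3,0,0,0.02,0],[0.3,0,0,0.02,0],[0.3,0,0,0.02,0],[0.3,0,0,0.02,0],[0.3,0,0,0,0]]], newtons=70)

```text
clock: 8.5
position: [0.5156, 0.1241, 0.2757]
ee_rot: [-3.141, 0.001, -1.558]
force: [-0.9, 0.5, -1.3]
width: 0.345
gripper_force: 72.5
```

```bash
python3 st.py
python3 - <<'E'
from h import *
from scipy.optimize import least_squares
T=np.array([.5162,.1242])
t=at_z('top',194.2,228.2,.106)[:2]; c=at_z('top',354.7,225.5,.162)[:2]
print('top cap',t,'cup',c,'corr',c+T-t)
s=at_z('scene',362.5,262,.102)[:2]
# scene rim: threshold not clean; use vials for bias: scene grid vs top grid
print('scene cap',s)
for v in (127,128,129,130): print(v,at_z('scene',252+25,v,.162)[:2], at_z('scene',277,v,.162)[:2]+T-s)
a=imaging.grab_frame('scene');b=imaging.grab_frame('top')
cv2.imwrite('pics/s2.png',a);cv2.imwrite('pics/t2.png',b)
def e(i): return cv2.resize(np.clip(i[60:360,90:490].astype(float)*1.7,0,255).astype(np.uint8),(400,300))
cv2.imwrite('pics/z2.png',np.vstack([e(a),e(b)]))
E
```

```text
clock 8.5
q [ 5.4190e-01  1.9950e-01 -1.6880e-01 -6.0000e-04 -1.2015e+00 -5.2860e-01]
position [0.5156 0.1241 0.2757]
ee_rot [-3.1410e+00  1.0000e-03 -1.5578e+00]
force [-0.9088  0.4632 -1.3152]
moment [-0.0529 -0.0337 -0.0337]
width 0.3449
gripper_force 72.4583
top cap [0.51392778 0.12137647] cup [ 0.50477138 -0.17982881] corr [ 0.5070436  -0.17700528]
scene cap [0.51891201 0.12461137]
127 [ 0.50520182 -0.18613691] [ 0.50248981 -0.18654829]
128 [ 0.506626   -0.18393402] [ 0.50391399 -0.18434539]
129 [ 0.50804573 -0.18173801] [ 0.50533372 -0.18214938]
130 [ 0.50946103 -0.17954885] [ 0.50674902 -0.17996023]
```

View pics/z2.png

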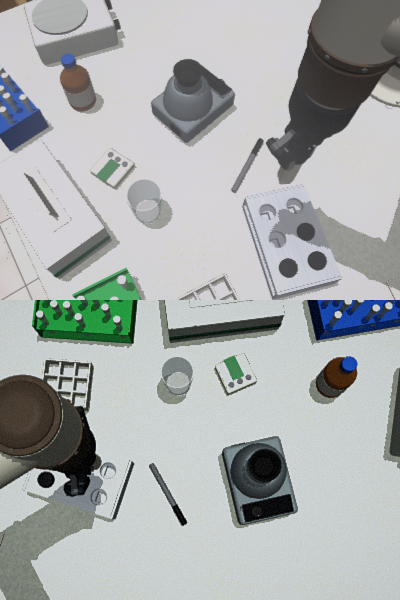

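The container is lifted and the rack is clear beneath it. The mixer cup is at scene-view pixel about (277,130) and top-view pixel (354,226). The two cameras agree on a cup centre of about (0.506, -0.179). I'll carry it there, turning the fingers out of the scene camera's line of sight.

Emit:
arm_command(commands=[[[0.3,0,-0.01,0,0],[0.3,-0.001,-0.025,0,-3],[0.3,-0.001,-0.025,0,-3],[0.3,-0.001,-0.025,0,-3],[0.3,-0.001,-0.025,0,-3],[0.3,-0.001,-0.025,0,-3],[0.3,-0.001,-0.025,0,-3],[0.3,-0.001,-0.025,0,-3],[0.3,-0.001,-0.025,0,-3],[0.3,-0.001,-0.025,0,-3],[0.3,-0.001,-0.025,0,-3],[0.3,0,-0.025,0,-3],[0.3,0,-0.018,0,0],[0.3,0,0,0,0],[0.3,0,0,0,0],[0.3,0,0,0,0]]])

```text
clock: 10.2
position: [0.5054, -0.1785, 0.2736]
ee_rot: [3.14, -0.001, -2.133]
force: [-0.4, -0.4, -0.4]
width: 0.347
gripper_force: 72.4
```

```bash
python3 st.py
python3 - <<'E'
from h import *
a=imaging.grab_frame('scene');b=imaging.grab_frame('top')
cv2.imwrite('pics/s3.png',a);cv2.imwrite('pics/t3.png',b)
def crop(i,u,v,w=40,h=60):
    c=i[v-h:v+h,u-w:u+w]; return cv2.resize(np.clip(c.astype(float)*1.8,0,255).astype(np.uint8),(400,600),interpolation=cv2.INTER_CUBIC)
cv2.imwrite('pics/z3.png',np.hstack([crop(a,277,120),crop(b,353,226)]))
P=ctrl.read_state()['position']
for z in(.197,.162): print(proj('scene',[P[0],P[1],z]))
E
```

```text
clock 10.2
q [-3.7000e-02  2.1210e-01 -1.5780e-01 -4.0000e-04 -1.2026e+00 -5.2520e-01]
position [ 0.5054 -0.1785  0.2736]
ee_rot [ 3.1400e+00 -5.0000e-04 -2.1332e+00]
force [-0.3518 -0.3958 -0.4425]
moment [ 0.0001 -0.0167  0.03  ]
width 0.3473
gripper_force 72.4376
[279.0094951  117.74836033]
[278.86446712 129.63549843]
```

View pics/z3.png

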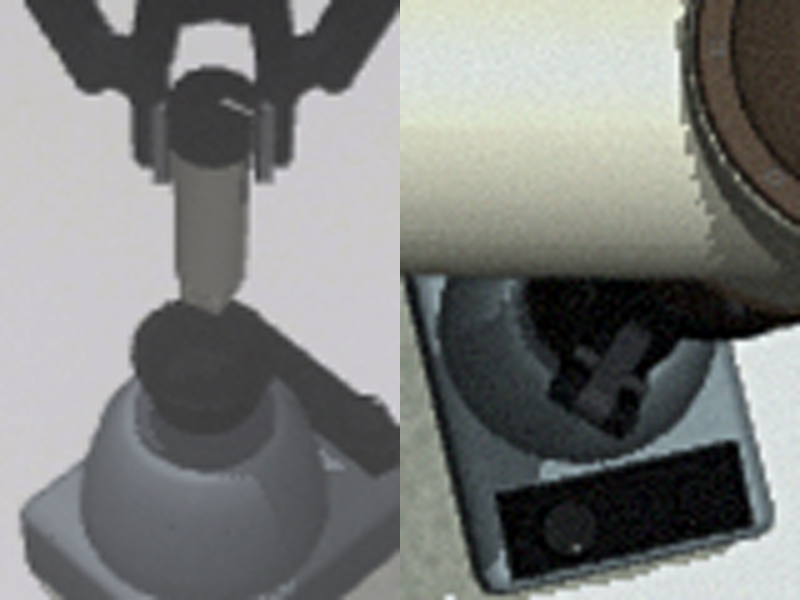

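The scene view shows the tube upright over the cup. The tube axis is at crop column about 209 and the rim centre at about 204, so it is roughly 2 mm off to the right. The white line and the black mark are on the same side. Next I'll check the depth bias on the cap disc.

Run:
```python
from h import *
P=[.5054,-.1785]
print(proj('scene',P+[.295]), proj('scene',[.5084,-.1775,.162]))
c=np.array(proj('scene',P+[.295]));
print(at_z('scene',c[0],79.6,.295)[:2]-P)
a=cv2.imread('pics/s3.png').max(2)
for u in (272,275,278,280): print(u,a[68:84,u])
for v in (125,128,130,132): print(v,a[v,258:298])
print(a[112:128,277])
```

```text
[279.60440261  78.84804232] [277.99289617 130.44378203]
[0.00099626 0.00153038]
272 [ 67  79  93  96 113 113 111 102  42  34  34  34  34  34  34  34]
275 [112 111 111 112 113 108  43  32  34  33  33  33  33  34  34  34]
278 [112 113 111 111 110  64  34  33  32  33  32  34  33  34  35  34]
280 [113 113 112 112 110  64  33  32  34  34  34  33  37  34  33  34]
125 [113 114 114 114 114 109  82  41  39  39  39  38  39  38  38  38  38  38
  38  38  38  37  37  37  37  38  37  38  37  36  37  37  40  58  91 111
 113 112 113 113]
128 [113 113 113 114 109  83  40  39  38  37  38  38  38  37  38  38  38  36
  37  37  38  38  37  37  35  36  38  36  36  37  37  36  36  37  36  37
  40  69 110 111]
130 [115 114 113 113 107  65  40  39  38  37  37  37  37  37  37  38  39  38
  40  39  39  38  38  38  37  38  36  37  35  35  36  36  36  38  37  39
  38  38  38  45]
132 [115 114 114 114 109  68  40  38  37  37  37  37  37  38  39  39  39  38
  39  38  39  38  38  38  38  38  37  36  36  35  36  35  36  35  36  37
  37  37  37  37]
[61 61 62 61 61 62 62 58 59 52 38 38 37 38 36 37]
```

Emit:
arm_command(commands=[[[0.3,0.002,0.0005,0,0],[0.3,0,0,-0.01,0],[0.3,0,0,-0.01,0],[0.3,0,0,-0.01,0],[0.3,0,0,-0.01,0],[0.3,0,0,-0.005,0],[0.3,0,0,0,0],[0.3,0,0,0,0]]])

```text
clock: 11.1
position: [0.5081, -0.1785, 0.2294]
ee_rot: [-3.141, -0.0, -2.133]
force: [-0.0, -0.6, -1.0]
width: 0.349
gripper_force: 72.4
```

```bash
python3 st.py
python3 - <<'E'
from h import *
a=imaging.grab_frame('scene')
cv2.imwrite('pics/s4.png',a)
c=a[70:160,237:317]
cv2.imwrite('pics/z4.png',cv2.resize(np.clip(c.astype(float)*2.2,0,255).astype(np.uint8),(533,600),interpolation=cv2.INTER_CUBIC))
E
```

```text
clock 11.1
q [-3.6500e-02  2.4810e-01 -2.2490e-01  3.0000e-04 -1.0977e+00 -5.2620e-01]
position [ 0.5081 -0.1785  0.2294]
ee_rot [-3.1413e+00 -1.0000e-04 -2.1334e+00]
force [-0.0176 -0.5744 -1.0471]
moment [0.0001 0.0049 0.0137]
width 0.3488
gripper_force 72.4389
```

View pics/z4.png

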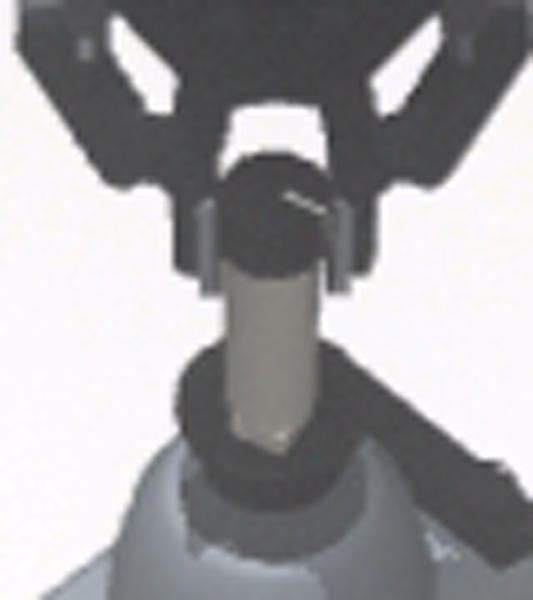

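The scene crop shows the tube centred in the cup, with both the tube axis and the rim centre at column about 271. I'll lower it slowly.

Emit:
arm_command(commands=[[[0.3,0,0,-0.002,0],[0.3,0,0,-0.002,0],[0.3,0,0,-0.002,0],[0.3,0,0,-0.002,0],[0.3,0,0,-0.001,0],[0.3,0,0,-0.001,0],[0.3,0,0,0,0]]])

```text
clock: 11.85
position: [0.5081, -0.1785, 0.2199]
ee_rot: [-3.141, 0.0, -2.133]
force: [-1.0, -0.1, 2.6]
width: 0.351
gripper_force: 72.8
```

Emit:
arm_command(commands=[[[0.3,0,0,-0.001,0],[0.3,0,0,-0.001,0],[0.3,0,0,-0.001,0],[0.3,0,0,0,0],[0.3,0,0,0,0]]])

```text
clock: 12.35
position: [0.5081, -0.1785, 0.2167]
ee_rot: [-3.141, 0.0, -2.133]
force: [-1.0, 0.2, 5.4]
width: 0.344
gripper_force: 72.9
```

Emit:
arm_command(commands=[[[0.3,0,0,-0.001,0],[0.3,0,0,-0.001,0],[0.3,0,0,-0.001,0],[0.3,0,0,-0.0005,0],[0.3,0,0,0,0],[0.3,0,0,0,0]]])

```text
clock: 12.95
position: [0.5082, -0.1786, 0.2137]
ee_rot: [-3.14, 0.0, -2.133]
force: [-2.6, 0.8, 8.0]
width: 0.341
gripper_force: 73.1
```

Emit:
arm_command(commands=[[[0.3,0,0,-0.0005,0],[0.3,0,0,0,0],[0.3,0,0,0,0]]])

```text
clock: 13.25
position: [0.5082, -0.1786, 0.2133]
ee_rot: [-3.14, 0.0, -2.133]
force: [-2.1, -0.1, 7.1]
width: 0.344
gripper_force: 73.2
```

Emit:
arm_command(commands=[[[0.3,0,0,-0.0005,0],[0.3,0,0,0,0],[0.3,0,0,0,0]]])

```text
clock: 13.55
position: [0.5083, -0.1786, 0.2128]
ee_rot: [-3.14, 0.0, -2.133]
force: [-1.6, -0.0, 7.4]
width: 0.343
gripper_force: 73.2
```

Emit:
arm_command(commands=[[[0.3,0,0,-0.0005,0],[0.3,0,0,0,0],[0.3,0,0,0,0]]])

```text
clock: 13.85
position: [0.5083, -0.1786, 0.2126]
ee_rot: [-3.14, 0.0, -2.133]
force: [-2.8, 1.1, 8.4]
width: 0.344
gripper_force: 73.3
```

Emit:
arm_command(commands=[[[0.3,0,0,-0.0005,0],[0.3,0,0,0,0],[0.3,0,0,0,0]]])

```text
clock: 14.15
position: [0.5084, -0.1787, 0.2125]
ee_rot: [-3.14, 0.0, -2.133]
force: [-2.5, 0.8, 10.9]
width: 0.344
gripper_force: 73.5
```

Emit:
arm_command(commands=[[[0.3,0,0,-0.0005,0],[0.3,0,0,0,0],[0.3,0,0,0,0]]])

```text
clock: 14.45
position: [0.5084, -0.1787, 0.2125]
ee_rot: [-3.139, 0.0, -2.133]
force: [-3.3, 1.6, 11.4]
width: 0.344
gripper_force: 73.7
```

Emit:
arm_command(commands=[[[0.3,0,0,-0.0005,0],[0.3,0,0,-0.0005,0],[0.3,0,0,-0.0005,0],[0.3,0,0,0,0],[0.3,0,0,0,0],[0.3,0,0,0,0],[0.3,0,0,0,0],[0.3,0,0,0,0]]])

```text
clock: 15.25
position: [0.5087, -0.1789, 0.2124]
ee_rot: [-3.138, 0.0, -2.132]
force: [-4.3, 1.9, 18.0]
width: 0.348
gripper_force: 74.2
```

```bash
python3 st.py
python3 - <<'E'
from h import *
a=imaging.grab_frame('scene')
cv2.imwrite('pics/s5.png',a)
c=a[70:160,237:317]
cv2.imwrite('pics/z5.png',cv2.resize(np.clip(c.astype(float)*2.2,0,255).astype(np.uint8),(533,600),interpolation=cv2.INTER_CUBIC))
E
```

```text
clock 15.25
q [-0.0362  0.2622 -0.2519  0.0021 -1.0533 -0.5263]
position [ 0.5087 -0.1789  0.2124]
ee_rot [-3.1377e+00  1.0000e-04 -2.1322e+00]
force [-4.2734  1.8862 18.0052]
moment [ 0.8307  1.5859 -0.004 ]
width 0.348
gripper_force 74.2145
```

View pics/z5.png

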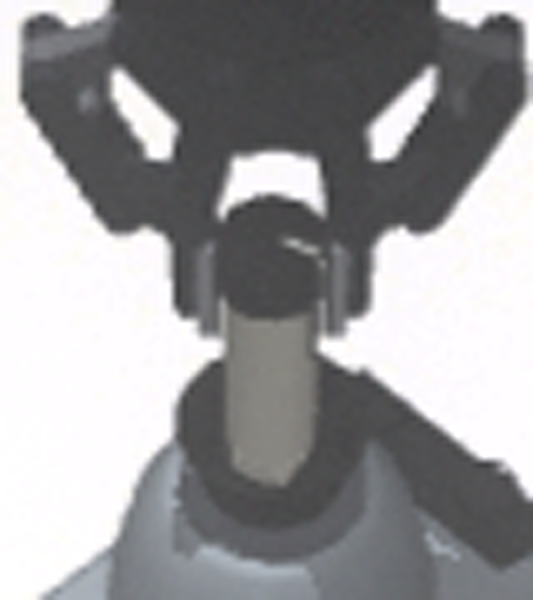

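The tube sits upright and centred in the lowered cup, at column about 271 with the rim also centred there. The underside height works out to 0.134 m, which is the cup's stop, and the push is about 18 N. I'll hand it in now.

```bash
python3 -c "
from bench import ctrl
print(ctrl.hand_in())"
```

```text
the job is handed in; nothing more can be done
None
```

The job is handed in; the hand-in returned no verdict. By my readings the cap is tight on its stop, and the container stands upright and centred in the mixer cup, held pressed down on the stop at about 18 N.

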